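Slide the pill organiser through the gap onto its liner

ROBOT

A 6-joint arm with a two-finger parallel gripper is mounted at the origin on the work surface. World frame = base frame: x ahead of the robot, y to its left, z up, the work surface at z = 0. Lengths are in m, angles in rad, forces in N, time in s.
With the tool pointing down it reaches from about 0.35 to 0.725 m from the base axis. Payload 4.3 kg.
Tool frame: the origin (TCP) lies on the centre line of the jaws, within the pads' length; the fingertips stand 22 mm ahead of it and the grasp point (between the pads) lies 3 mm ahead of it; z points along the fingers, y is the direction in which the jaws open and shut (so a half turn about z gives the same grasp; the last joint's range is limited). The gripper opens to 85 mm and grips with 20 to 120 N. Pads are 22 mm wide; open, the fingers measure 114 mm over their backs; the gripper's body (76 mm by 85 mm) begins 54 mm behind the grasp point. The pads swing forward as they close: fully open they stand 13 mm farther back than shut.
Start: joints at [1.178, 0.377, 0.081, 1.274, 0, 1.46], TCP at [0.16, 0.552, 0.253] pointing down, gripper open.
Joint ranges: [-2.72, 2.72], [-0.84, 1.66], [-1.02, 1.22], [-1.77, 2.12], [-1.37, 1.28], [-3.14, 3.14]. Speed limits (rad/s): [2.57, 2.57, 3.14, 3.14, 3.14, 3.14].

INTERFACE

Orientations are given as a unit quaternion [w, x, y, z].
In Python, from cell import r gives the robot as it stands.
- The arm moves only by the shell command python3 -m pendant 'ROWS' [FORCE]. ROWS is JSON, a list of rows, each a list of 3 entries, a list of its own where there are three numbers: the finger opening in m, from 0 to 0.0854, then the shift along the tool's x, y, z in m, then the turn about the tool's z in rad. In form: [[grip, [tx, ty, tz], yaw], ...]. A call has 1 to 5 rows; each row is the pose to reach, as a shift and turn from the pose commanded when the call began, along the tool's axes at that moment; what a row does not reach only later rows make up. A row lasts 1/10 s, in which the tool goes at most 50 mm and 8.59 degrees, less where a joint would pass 70% of its speed; a pose out of reach is approached as far as the arm can. A call with a gripper value outside its range is refused whole. The fingers move at their own pace and stop on an object; FORCE is the grip in N (left out, the last holds). Time passes only in rows, so rows that repeat a pose let the fingers close. It gives the time, the measured TCP pose, the force and the opening at its end, in the units of the state.
- r.observe(): the state, without advancing time (a new reading comes with each control period).
- r.capture(name): name is "scene" or "top" or "wrist"; returns the picture (384x512x3 uint8, blue, green, red); there is no depth.
- r.get_calibration(name): a dict with "K" (3x3 intrinsics, pixels), "k1" (the pictures are not rectified: a ray, as slopes to the right and down, at radius r is drawn at 1 + k1 r^2 times it, then the intrinsics apply), "camera_from_world" (4x4, takes a point from world to camera coordinates). Camera axes: x right, y up, looking along -z (the intrinsics and any distortion apply to the point x, -y, -z); pixel columns grow to the right and rows downward; lengths in m; the calibration is good to about 2 mm. A picture is of the moment at which its call begins: read the wrist's pose just before it. get_calibration takes no time and is no camera call; for the wrist camera it gives the pose at the moment of the call.
- r.sign_off(): hands the job in, once; it reports no verdict.
The state is a dict: "time_s": time; "joint_positions": joint angles; "qvel": joint speeds; "effort": joint torques, N m; "eef_pos": TCP position; "tool_rot": TCP orientation; "force": force on the tool from outside, world axes, zero at the start; "torque": the same for the moment, N m; "gripper_width": finger opening in m.
Only numpy, scipy, OpenCV 4.12 (cv2) and the standard library are available. Lean on these libraries where they do the work, as an engineer would, in place of code of your own. Each camera call takes 0.05 s, during which the arm holds its last target.

TASK

Push the pill-style organiser along the cubby floor, lengthwise through the narrow gap between the watch box and the earring stand, until the whole of it lies on the cork liner on the other side, straight with the liner. Use only the outside of the fingers or the fingertips: do not grip the organiser, lift it or tip it. Leave the hair claw, the comb and the cream jar where they are.

Things in the scene. Friction and masses are not known exactly. Their poses are not given: they have to be found in the camera images.
- organiser: Loose pink plastic pill-style organiser, a low box 120 x 60 x 30 mm (x, y, z) with one row of four press-button lids on top (the lids do not open here); upright corners rounded to 8 mm. About 0.16 kg, varies. Origin: centre of its underside; x along its length, z up. At the start it lies before the gap, on the other side from the liner, up to 45 mm off the gap's centre line and turned up to 0.3 rad from it, its +x end nearer the gap.
- nose (a point): Middle of the organiser's +x end face (60 mm from its origin along its x, 15 mm above the underside).
- tail (a point): Middle of the organiser's -x end face (60 mm from its origin along its -x, 15 mm above the underside); this end faces away from the gap at the start.
- liner: Fixed rectangle of cork drawer liner 170 x 110 mm (x, y), let in flush with the grey laminate so that there is no step to slide over. Origin: its centre, at floor height. Its x axis runs along its length and is the direction of travel through the gap; y across, z up.
- gap (a point): Middle of the gap at floor height, on the liner's own x axis, 142 mm before the liner's centre. The gap is 65 mm wide (along the liner's y) and 90 to 100 mm long (along the liner's x); its axes are those of the liner.
- watch_box: Fixed stainless watch box with a glass window in its top, 90 x 90 mm and 45 mm high (hinge barrels to 49 mm), upright corners rounded to 12 mm, turned as the liner. Origin: centre of its underside. It flanks the gap, on either side of it; its middle is within 5 mm of the gap's middle along the liner's x, and 77.5 mm from it across.
- earring_stand: Fixed white ceramic earring stand: a block foot 90 x 90 x 35 mm, upright corners rounded to 12 mm, with a T-shaped post in the middle rising to 76 mm, its bar 81 mm long along the liner's x. Origin: centre of its underside. It flanks the gap opposite the watch box, with its middle 77.5 mm from the gap's middle across.
- hair_claw: Loose tortoiseshell hair claw, about 72 x 46 x 50 mm, lying teeth down beside the liner, to be left alone. Origin: centre of its underside.
- comb: Loose wooden comb 140 x 40 x 6 mm lying flat beyond the farther of the two fixed things, to be left alone. Origin: near its middle, on its underside.
- cream_jar: Loose small closed amber jar with a white lid, 48 mm across and 45 mm high, standing beside the liner, to be left alone. Origin: centre of its underside.
Mind the look-alikes: they are no part of the job. Of the things that look like the organiser, the smaller one is meant.

How it is judged:
On the way:
1. the organiser passes lengthwise through the gap between the watch box and the earring stand (x of organiser in the frame of gap between -0.03 and 0.03 m and y of organiser in the frame of gap between -0.012 and 0.012 m and angle between the x axis of organiser and the x axis of liner, either way round below 0.15 rad and height (world z) of organiser below 0.008 m), for 0.1 s.
At the end, for the whole second after the job is handed in: The organiser rests flat and still on the floor with the middles of both its ends within 87 mm of the liner's centre along the liner and within 28 mm of its centre line (so the whole organiser is on the liner, to 2 or 3 mm), and within 0.2 rad of straight (x of nose in the frame of liner between -0.087 and 0.087 m and y of nose in the frame of liner between -0.028 and 0.028 m and x of tail in the frame of liner between -0.087 and 0.087 m and y of tail in the frame of liner between -0.028 and 0.028 m and angle between the x axis of organiser and the x axis of liner, either way round below 0.2 rad and height (world z) of organiser below 0.004 m and angle between organiser's own z axis and vertical below 0.08 rad and linear speed of organiser below 0.01 m/s); the robot touches nothing.
It fails at once if the organiser is lifted off the floor (more than 8 mm) or tipped (more than 0.25 rad) (height (world z) of organiser above 0.008 m or angle between organiser's own z axis and vertical above 0.25 rad).
It fails at once if the organiser is gripped: the point between the finger pads is inside it while the fingers press on it (x of the grasp point in the frame of organiser between -0.055 and 0.055 m and y of the grasp point in the frame of organiser between -0.025 and 0.025 m and z of the grasp point in the frame of organiser below 0.036 m and contact force between the fingers and organiser above 0.5 N).
It fails at once if the hair claw is moved by more than 12 mm (distance of hair_claw from where it was at the start of the episode above 0.012 m).
It fails at once if the comb is moved by more than 12 mm (distance of comb from where it was at the start of the episode above 0.012 m).
It fails at once if the cream jar is moved by more than 12 mm (distance of cream_jar from where it was at the start of the episode above 0.012 m).
It also fails if it takes over 58 s, if anything falls off the work surface, if the arm or the gripper's body presses on something with over 40 N, if the wrist force passes 120 N, or if a joint passes its speed limit or range.

## Working session

There is one attempt and no reset: what is moved stays moved. The work goes in short steps, Python scripts to look and compute and a shell command to move; the robot and the scene stay as the last step left them, time stands still between calls to the robot, and variables do not carry over. Pictures are saved under pics/ and viewed, and the job is handed in when it is done.

```bash
mkdir -p pics; ls
python3 - <<'E'
from cell import r
import cv2
s=r.observe();print(s['time_s'],s['eef_pos'],s['tool_rot'],s['gripper_width'])
for n in("scene","top"):
    c=r.get_calibration(n);print(n,c)
    cv2.imwrite(f'pics/{n}0.png',r.capture(n))
E
```

```text
pics
0.0 [0.16019417 0.55161097 0.25237543] [-2.48566199e-04  1.40913513e-01  9.90021406e-01 -9.66883371e-04] 0.08540674734606155
scene {'K': array([[427.99255644,   0.        , 251.18546768],
       [  0.        , 427.99255644, 193.04239107],
       [  0.        ,   0.        ,   1.        ]]), 'k1': -0.11644142444340436, 'camera_from_world': array([[ 0.78145252,  0.62379114, -0.01471644, -0.47937341],
       [-0.52516847,  0.67027344,  0.52433919,  0.20245669],
       [ 0.33694218, -0.40201758,  0.85138231, -1.16530428],
       [ 0.        ,  0.        ,  0.        ,  1.        ]])}
top {'K': array([[355.86047177,   0.        , 249.3937968 ],
       [  0.        , 355.86047177, 195.54629885],
       [  0.        ,   0.        ,   1.        ]]), 'k1': 0.019645984522469698, 'camera_from_world': array([[ 0.02231264, -0.99969158, -0.01090384,  0.07139973],
       [ 0.9886865 ,  0.02044624,  0.14859664, -0.57384143],
       [-0.14832786, -0.01409607,  0.98883778, -0.96797079],
       [ 0.        ,  0.        ,  0.        ,  1.        ]])}
```

View pics/scene0.png

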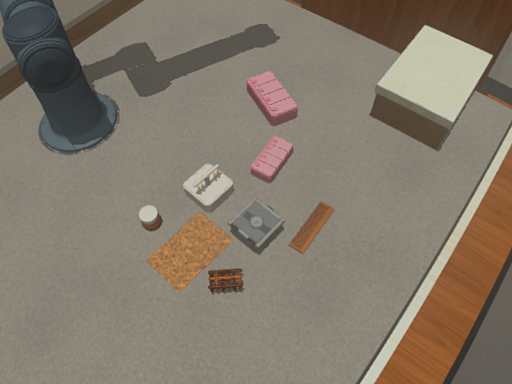

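View pics/top0.png

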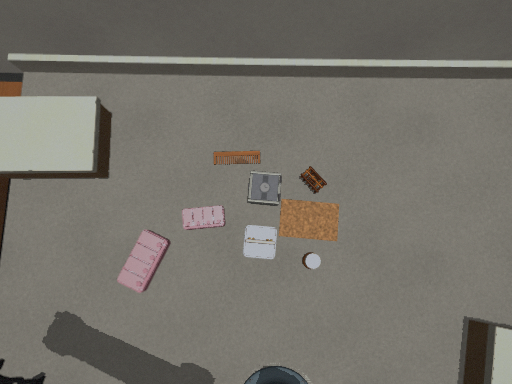

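The top view shows the small organiser at about (203,217), the liner at (309,220), the watch box at (265,188), and the stand at (260,242). The larger look-alike is at (143,260). Next I'll zoom in and measure.

```bash
cat > h.py <<'E'
import numpy as np,cv2
from cell import r
def ray(cal,u,v):
    K=cal['K'];x=(u-K[0,2])/K[0,0];y=(v-K[1,2])/K[1,1];a,b=x,y
    for _ in range(20):
        q=1+cal['k1']*(a*a+b*b);a,b=x/q,y/q
    T=cal['camera_from_world'];R=T[:3,:3]
    return -R.T@T[:3,3],R.T@np.array([a,-b,-1.])
def pix(cal,u,v,z):
    o,d=ray(cal,u,v);return (o+d*(z-o[2])/d[2])
def proj(cal,p):
    T=cal['camera_from_world'];c=T[:3,:3]@np.asarray(p,float)+T[:3,3]
    a,b=c[0]/-c[2],-c[1]/-c[2];q=1+cal['k1']*(a*a+b*b);K=cal['K']
    return K[0,0]*a*q+K[0,2],K[1,1]*b*q+K[1,2]
def rect(mask):
    n,l,s,c=cv2.connectedComponentsWithStats(mask.astype(np.uint8),connectivity=8)
    return [(s[i],c[i],cv2.minAreaRect(np.argwhere(l==i)[:,::-1].astype(np.float32))) for i in range(1,n) if s[i][4]>150]
E
python3 - <<'E'
from h import *
im=cv2.imread('pics/top0.png');c=r.get_calibration('top')
hsv=cv2.cvtColor(im,cv2.COLOR_BGR2HSV)
H,S,V=[hsv[...,i].astype(int) for i in range(3)]
print(hsv[217,203],hsv[220,309])
for nm,m,z in(('pink',(((H>165)|(H<5))&(S>60)&(V>120)),.03),('cork',((H>8)&(H<22)&(S>110)&(V>110)),0)):
    for s,cc,q in rect(m):
        bp=cv2.boxPoints(q); print(nm,s,[np.round(pix(c,u,v,z)[:2],4).tolist() for u,v in bp],'ctr',pix(c,*q[0],z)[:2])
print(proj(c,[.16,.55,.25]))
cr=im[130:290,160:360]
cv2.imwrite('pics/topz.png',cv2.resize(cr,None,fx=4,fy=3.7,interpolation=cv2.INTER_CUBIC)[:600])
E
```

```text
[170  41 154] [ 15 131 160]
pink [136 243  30  46 238] [[0.3189, 0.3948], [0.4369, 0.341], [0.4251, 0.3162], [0.3075, 0.3704]] ctr [0.37154769 0.35586589]
cork [  0  82  22  14 299] [[0.9188, 0.8658], [0.9204, 0.8013], [0.878, 0.7966], [0.8764, 0.8608]] ctr [0.89834301 0.83112887]
cork [214 151  46  13 364] [[0.7108, 0.1954], [0.7179, 0.0585], [0.6813, 0.0567], [0.6742, 0.1929]] ctr [0.69599467 0.12585553]
cork [ 279  199   60   42 2143] [[0.4635, -0.0013], [0.5723, -0.0103], [0.5598, -0.1814], [0.4517, -0.1698]] ctr [ 0.51136245 -0.09091545]
(np.float64(20.617963784762992), np.float64(371.47152347697033))
```

View pics/topz.png

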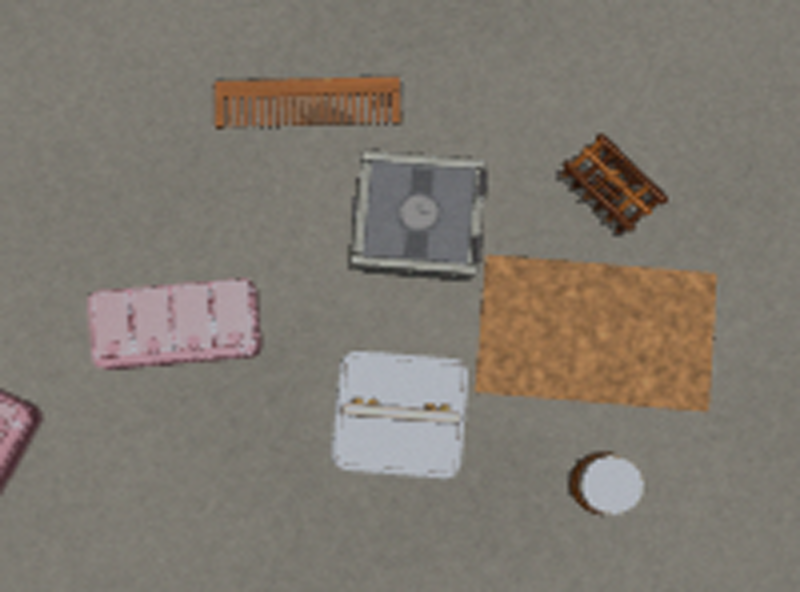

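```bash
cat > fit.py <<'E'
from h import *
from scipy.optimize import minimize
SH=4
def sil(cal,pose,L,W,h,rad,crop):
    x,y,t=pose;pts=[]
    for sx,sy in((1,1),(-1,1),(-1,-1),(1,-1)):
        for a in np.linspace(0,np.pi/2,5):
            base=np.arctan2(sy,sx)-np.pi/4
            pts.append((sx*(L/2-rad)+rad*np.cos(base+a) , sy*(W/2-rad)+rad*np.sin(base+a)))
    C,S=np.cos(t),np.sin(t);P=[]
    for z in((0,h) if h else (0,)):
        for px,py in pts: P.append(proj(cal,[x+C*px-S*py,y+S*px+C*py,z]))
    hull=cv2.convexHull(np.array(P,np.float32))[:,0]
    u0,v0,u1,v1=crop
    q=((hull-[u0,v0]+.5)*SH-.5)
    im=np.zeros(((v1-v0)*SH,(u1-u0)*SH),np.uint8)
    cv2.fillPoly(im,[np.round(q*16).astype(np.int32)],255,shift=4)
    return cv2.resize(im,None,fx=1/SH,fy=1/SH,interpolation=cv2.INTER_AREA)/255.
def pinkmask(im):
    lab=cv2.cvtColor(im,cv2.COLOR_BGR2LAB).astype(float);return np.clip((lab[...,1]-131)/8,0,1)
def corkmask(im):
    lab=cv2.cvtColor(im,cv2.COLOR_BGR2LAB).astype(float);return np.clip((lab[...,2]-140)/12,0,1)
def fit(views,p0,L,W,h,rad,mf):
    data=[]
    for cal,im in views:
        u,v=proj(cal,[p0[0],p0[1],h/2]);R=48
        cr=(int(max(u-R,0)),int(max(v-R,0)),int(u+R),int(v+R))
        m=mf(im)[cr[1]:cr[3],cr[0]:cr[2]]
        n,l=cv2.connectedComponents((m>.4).astype(np.uint8))
        k=l[m.shape[0]//2-8:m.shape[0]//2+8,m.shape[1]//2-8:m.shape[1]//2+8];k=k[k>0]
        m=m*cv2.dilate((l==np.bincount(k).argmax()).astype(np.uint8),np.ones((3,3)))
        # fill inner holes
        b=cv2.morphologyEx((m>.5).astype(np.uint8),cv2.MORPH_CLOSE,np.ones((7,7)))
        m=np.maximum(m,cv2.erode(b,np.ones((3,3))))
        data.append((cal,cr,m))
    f=lambda p:sum(((sil(c,p,L,W,h,rad,cr)-m)**2).sum() for c,cr,m in data)
    best=None
    for dt in(-.1,0,.1):
        s=minimize(f,[p0[0],p0[1],p0[2]+dt],method='Nelder-Mead',options=dict(initial_simplex=[[p0[0],p0[1],p0[2]+dt],[p0[0]+.01,p0[1],p0[2]+dt],[p0[0],p0[1]+.01,p0[2]+dt],[p0[0],p0[1],p0[2]+dt+.1]],xatol=1e-5,fatol=1e-4))
        if best is None or s.fun<best.fun:best=s
    return best.x,best.fun
def rel(p,l):
    d=np.array(p[:2])-l[:2];c,s=np.cos(l[2]),np.sin(l[2])
    return c*d[0]+s*d[1],-s*d[0]+c*d[1],p[2]-l[2]
E
python3 - <<'E'
from fit import *
cals={n:r.get_calibration(n) for n in('top','scene')}
ims={n:cv2.imread(f'pics/{n}0.png') for n in cals}
for vs in(['top'],['scene'],['top','scene']):
    V=[(cals[n],ims[n]) for n in vs]
    l,fl=fit(V,[.512,-.091,-1.643],.17,.11,0,.0005,corkmask)
    o,fo=fit(V,[.51,.2,-1.5],.12,.06,.03,.008,pinkmask)
    print(vs,'liner',l,fl,'org',o,fo,'rel',rel(o,l))
E
```

```text
['top'] liner [ 0.51158611 -0.09043485 -1.63910392] 13.589298346789697 org [ 0.51017794  0.21638696 -1.45786708] 15.003918925413302 rel (np.float64(-0.30601016798923847), np.float64(-0.02234684334842444), np.float64(0.18123683859154305))
['scene'] liner [ 0.50968624 -0.09204845 -1.64109127] 5.871276432141483 org [ 0.50850035  0.21397494 -1.45330755] 14.155720876585928 rel (np.float64(-0.3051843203694034), np.float64(-0.02267714492124168), np.float64(0.18778372414524824))
['top', 'scene'] liner [ 0.51030617 -0.09171339 -1.64147976] 60.84482698961937 org [ 0.5093631   0.21481944 -1.4505932 ] 51.54576821414841 rel (np.float64(-0.30570080805696287), np.float64(-0.022589471041946224), np.float64(0.1908865620050928))
```

```bash
cat > go.py <<'E'
from h import *
from scipy.spatial.transform import Rotation as Ro
LN=np.array([.5105,-.0913,-1.641])
def state():
    s=r.observe();q=s['tool_rot'];R=Ro.from_quat([q[1],q[2],q[3],q[0]]).as_matrix();return s,R,np.array(s['eef_pos'])
def l2w(x,y):
    c,s=np.cos(LN[2]),np.sin(LN[2]);return LN[0]+c*x-s*y,LN[1]+s*x+c*y
def info():
    s,R,p=state();c,sn=np.cos(LN[2]),np.sin(LN[2]);d=p[:2]-LN[:2]
    a=np.arctan2(R[1,1],R[0,1])-LN[2];a=(a+np.pi)%(2*np.pi)-np.pi
    print('t %.1f liner xy %.4f %.4f z %.4f toolY-vs-linerX %.3f grip %.4f F %s q6 %.2f'%(s['time_s'],c*d[0]+sn*d[1],-sn*d[0]+c*d[1],p[2],a,s['gripper_width'],np.round(s['force'],1),s['joint_positions'][5]))
def to(x,y,z,ang):
    "ang = desired angle of tool y from liner x"
    s,R,p=state();t=np.array([*l2w(x,y),z]);sh=R.T@(t-p)
    a=np.arctan2(R[1,1],R[0,1])-LN[2];da=(ang-a+np.pi)%(2*np.pi)-np.pi
    print('shift',np.round(sh,4),'yaw',round(-da,3))
E
python3 -c "
from go import *
info();to(-.305,-.1,.15,np.pi)"
```

```text
t 0.1 liner xy -0.6168 -0.3945 z 0.2525 toolY-vs-linerX 2.929 grip 0.0860 F [-0.2  0.6 -0.3] q6 1.46
shift [-0.3537 -0.2425  0.1028] yaw -0.213
```

```bash
python3 -m pendant '[[0.06,[-0.04,-0.028,0.012],-0.04],[0.06,[-0.08,-0.055,0.024],-0.08],[0.06,[-0.12,-0.083,0.036],-0.12],[0.06,[-0.16,-0.11,0.048],-0.16],[0.06,[-0.2,-0.137,0.06],-0.213]]'; python3 -c "
from go import *
info();to(-.305,-.1,.15,np.pi)"
```

```text
time_s: 0.6
eef_pos: [0.3148, 0.363, 0.1926]
tool_rot: [-0.0, 0.034, 0.999, -0.0]
force: [1.0, -0.2, 0.3]
gripper_width: 0.0601
t 0.6 liner xy -0.4395 -0.2271 z 0.1926 toolY-vs-linerX -3.139 grip 0.0601 F [ 1.  -0.2  0.3] q6 0.79
shift [-0.1267 -0.1349  0.0426] yaw 0.003
```

```bash
python3 -m pendant '[[0.06,[-0.03,-0.032,0.01],0],[0.06,[-0.06,-0.065,0.02],0],[0.06,[-0.09,-0.1,0.03],0],[0.06,[-0.1267,-0.135,0.043],0.003],[0.06,[-0.1267,-0.135,0.043],0.003]]'; python3 -c "
from go import *
info();to(-.305,-.1,.03,np.pi)
for n in('top','wrist'): cv2.imwrite(f'pics/{n}1.png',r.capture(n))
im=cv2.imread('pics/top1.png');cv2.imwrite('pics/top1z.png',cv2.resize(im[130:290,140:340],None,fx=4,fy=3.7))"
```

```text
time_s: 1.1
eef_pos: [0.4337, 0.2173, 0.1488]
tool_rot: [-0.0, 0.04, 0.999, -0.001]
force: [-0.9, 1.0, 1.1]
gripper_width: 0.0598
t 1.1 liner xy -0.3024 -0.0983 z 0.1488 toolY-vs-linerX 3.132 grip 0.0598 F [-0.9  1.   1.1] q6 0.41
shift [0.0017 0.0028 0.1188] yaw -0.01
```

View pics/top1z.png

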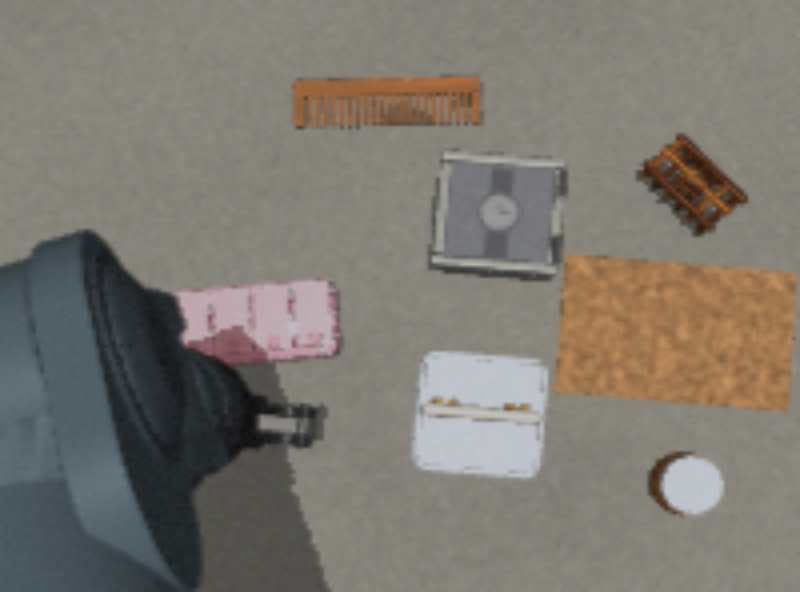

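View pics/wrist1.png

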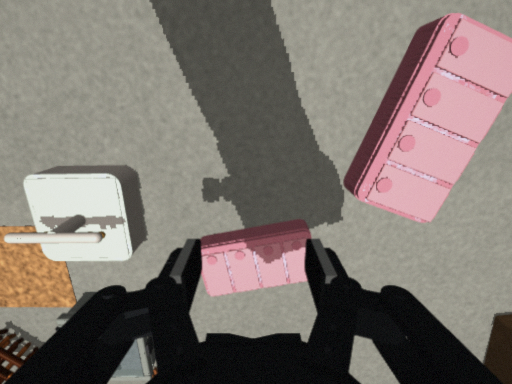

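The path down on the stand side of the organiser is clear. I'll descend there.

```bash
python3 -m pendant '[[0.06,[0.0017,0.0028,0.03],-0.01],[0.06,[0.0017,0.0028,0.06],-0.01],[0.06,[0.0017,0.0028,0.09],-0.01],[0.06,[0.0017,0.0028,0.119],-0.01],[0.06,[0.0017,0.0028,0.119],-0.01]]'; python3 -c "
from go import *
info();to(-.305,-.041,.03,np.pi)
for n in('scene','wrist'): cv2.imwrite(f'pics/{n}2.png',r.capture(n))
im=cv2.imread('pics/scene2.png');cv2.imwrite('pics/scene2z.png',cv2.resize(im[90:270,170:350],None,fx=3.3,fy=3.3))"
```

```text
time_s: 1.7
eef_pos: [0.4254, 0.2244, 0.0284]
tool_rot: [-0.004, 0.03, 1.0, -0.001]
force: [-1.0, 0.1, 0.3]
gripper_width: 0.0601
t 1.7 liner xy -0.3089 -0.1071 z 0.0284 toolY-vs-linerX -3.132 grip 0.0601 F [-1.   0.1  0.3] q6 0.41
shift [-0.066  -0.0046 -0.0021] yaw 0.01
```

View pics/scene2z.png

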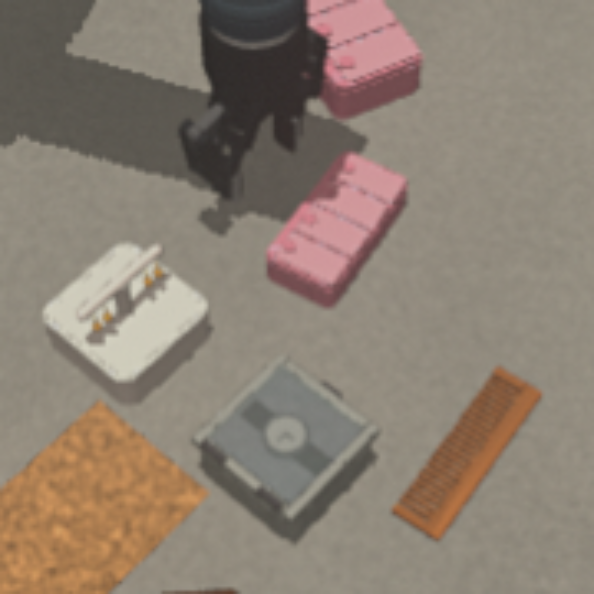

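View pics/wrist2.png

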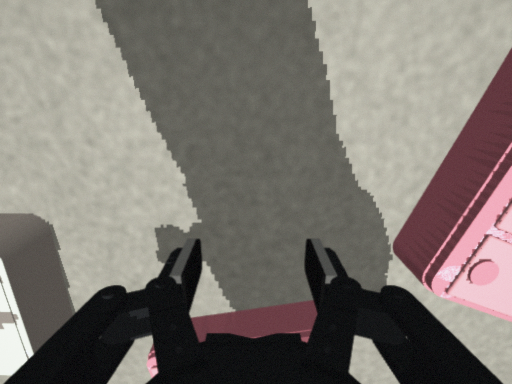

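```bash
python3 -m pendant '[[0.06,[-0.005,0,0.002],0],[0.06,[-0.01,0,0.003],0],[0.06,[-0.016,0,0.003],0],[0.06,[-0.022,0,0.003],0],[0.06,[-0.022,0,0.003],0]]'; python3 -c "
from go import *
info();to(-.305,-.041,.026,np.pi)"
```

```text
time_s: 2.3
eef_pos: [0.4536, 0.223, 0.0289]
tool_rot: [0.001, 0.032, 0.999, 0.0]
force: [0.1, 0.2, 0.2]
gripper_width: 0.06
t 2.3 liner xy -0.3095 -0.0788 z 0.0289 toolY-vs-linerX -3.135 grip 0.0600 F [0.1 0.2 0.2] q6 0.39
shift [-0.0378 -0.0048  0.003 ] yaw 0.007
```

```bash
python3 -m pendant '[[0.06,[-0.005,-0.001,0],0],[0.06,[-0.01,-0.002,0],0],[0.06,[-0.015,-0.003,0],0],[0.06,[-0.02,-0.004,0],0],[0.06,[-0.02,-0.004,0],0.005]]'; python3 -c "
from go import *
info();to(-.305,-.041,.028,np.pi)"
```

```text
time_s: 2.8
eef_pos: [0.4724, 0.2174, 0.0284]
tool_rot: [0.0, 0.034, 0.999, 0.0]
force: [0.5, 0.5, -0.3]
gripper_width: 0.0597
t 2.8 liner xy -0.3053 -0.0596 z 0.0284 toolY-vs-linerX -3.140 grip 0.0597 F [ 0.5  0.5 -0.3] q6 0.38
shift [-0.0186 -0.0003  0.0004] yaw 0.001
```

```bash
python3 -m pendant '[[0.06,[-0.004,0,0],0],[0.06,[-0.008,0,0],0],[0.06,[-0.012,0,0],0],[0.06,[-0.014,0,0],0],[0.06,[-0.014,0,0],0]]'; python3 -c "
from go import *
from fit import *
info();to(-.305,-.041,.028,np.pi)
V=[]
for n in('scene','top','wrist'):
  im=r.capture(n);cv2.imwrite(f'pics/{n}3.png',im)
  if n=='scene':
    o,f=fit([(r.get_calibration(n),im)],[.524,.21,-1.6],.12,.06,.03,.008,pinkmask);print(o,f,rel(o,LN))
im=cv2.imread('pics/scene3.png');cv2.imwrite('pics/scene3z.png',cv2.resize(im[90:270,170:350],None,fx=3.3,fy=3.3))"
```

```text
time_s: 3.3
eef_pos: [0.486, 0.2166, 0.0284]
tool_rot: [0.0, 0.034, 0.999, -0.0]
force: [-0.2, 0.6, 0.1]
gripper_width: 0.06
t 3.3 liner xy -0.3055 -0.0461 z 0.0284 toolY-vs-linerX -3.139 grip 0.0600 F [-0.2  0.6  0.1] q6 0.37
shift [-0.0051 -0.0005  0.0004] yaw 0.002
[ 0.52576078  0.20650804 -1.63689306] 13.114696510957323 (np.float64(-0.29814494558963517), np.float64(-0.005666859381038754), np.float64(0.004106940965515449))
```

View pics/scene3z.png

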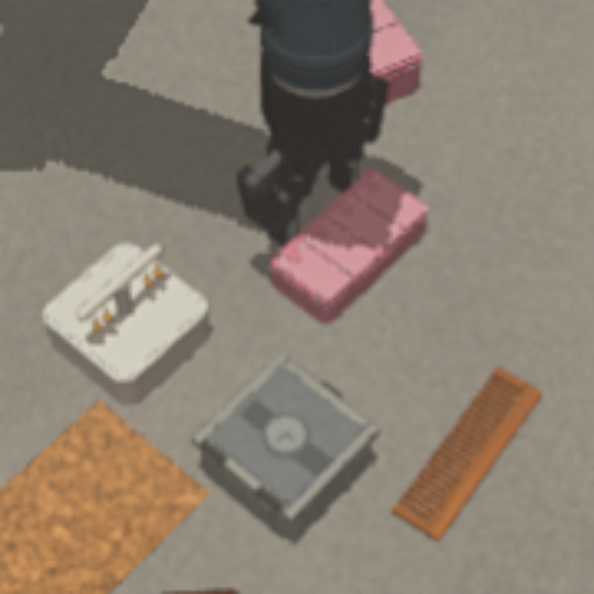

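```bash
python3 -m pendant '[[0.06,[-0.003,0,0],0],[0.06,[-0.005,0,0],0],[0.06,[-0.005,0,0],0],[0.06,[-0.005,0,0],0]]'; python3 -c "
from go import *
from fit import *
info()"
python3 -m pendant '[[0.06,[0.01,0,0],0],[0.06,[0.025,0,0],0],[0.06,[0.04,0,-0.03],0],[0.06,[0.045,0,-0.07],0],[0.06,[0.045,0,-0.11],0]]'
python3 -c "
from go import *
info();to(-.42,0,.14,np.pi/2);to(-.42,0,.14,-np.pi/2)"
```

```text
time_s: 3.85
eef_pos: [0.4907, 0.2163, 0.0283]
tool_rot: [0.0, 0.034, 0.999, 0.0]
force: [-0.0, -0.2, 0.3]
gripper_width: 0.0601
t 3.9 liner xy -0.3055 -0.0413 z 0.0283 toolY-vs-linerX -3.139 grip 0.0601 F [-0.  -0.2  0.3] q6 0.36
time_s: 4.35
eef_pos: [0.4428, 0.2191, 0.1388]
tool_rot: [-0.001, 0.033, 0.999, -0.0]
force: [1.1, -0.4, -1.3]
gripper_width: 0.0601
t 4.3 liner xy -0.3049 -0.0893 z 0.1388 toolY-vs-linerX -3.138 grip 0.0601 F [ 1.1 -0.4 -1.3] q6 0.40
shift [-0.0897  0.1149 -0.0016] yaw 1.574
shift [-0.0897  0.1149 -0.0016] yaw -1.568
```

```bash
python3 -m pendant '[[0.02,[-0.018,0.023,0],0.149],[0.02,[-0.036,0.046,0],0.298],[0.02,[-0.054,0.069,0],0.447],[0.02,[-0.072,0.092,0],0.596],[0.02,[-0.09,0.115,0],0.745]]'
python3 -m pendant '[[0.02,[0,0,0],0.149],[0.02,[0,0,0],0.298],[0.02,[0,0,0],0.447],[0.02,[0,0,0],0.596],[0.02,[0,0,0],0.745]]'
python3 -m pendant '[[0.02,[0,0,0],0.08],[0.02,[0,0,0],0.08]]'
python3 -c "
from go import *
from fit import *
info();to(-.42,0,.03,np.pi/2)
cals={n:r.get_calibration(n) for n in('top','scene')}
for n in('scene','top','wrist'):
  im=r.capture(n);cv2.imwrite(f'pics/{n}4.png',im)
  if n!='wrist':
    o,f=fit([(cals[n],im)],[.53,.208,-1.64],.12,.06,.03,.008,pinkmask)
    l,fl=fit([(cals[n],im)],LN,.17,.11,0,.0005,corkmask)
    print(n,o,f,l,fl,np.round(rel(o,l),4))
im=cv2.imread('pics/top4.png');cv2.imwrite('pics/top4z.png',cv2.resize(im[130:290,140:340],None,fx=4,fy=3.7))
"
```

```text
time_s: 4.85
eef_pos: [0.543, 0.3289, 0.1383]
tool_rot: [-0.0, 0.398, 0.917, -0.0]
force: [0.2, 0.2, -0.1]
gripper_width: 0.0203
time_s: 5.35
eef_pos: [0.5423, 0.328, 0.1381]
tool_rot: [-0.0, 0.705, 0.71, -0.0]
force: [-0.3, 0.3, -0.3]
gripper_width: 0.0201
time_s: 5.55
eef_pos: [0.5424, 0.328, 0.1382]
tool_rot: [-0.0, 0.73, 0.683, -0.0]
force: [0.4, 0.6, 0.8]
gripper_width: 0.0203
t 5.5 liner xy -0.4205 0.0024 z 0.1382 toolY-vs-linerX 1.574 grip 0.0203 F [0.4 0.6 0.8] q6 2.08
shift [-0.0005 -0.0024  0.1082] yaw 0.004
scene [ 0.53041065  0.206493   -1.63517832] 10.804220011534024 [ 0.5097462  -0.09211859 -1.64035041] 5.765930411380238 [-2.993e-01 -1.000e-04  5.200e-03]
top [ 0.53213564  0.20830738 -1.63536196] 11.06783448673587 [ 0.511628   -0.09071557 -1.63589237] 10.280034602076125 [-0.2997  0.001   0.0005]
```

View pics/top4z.png

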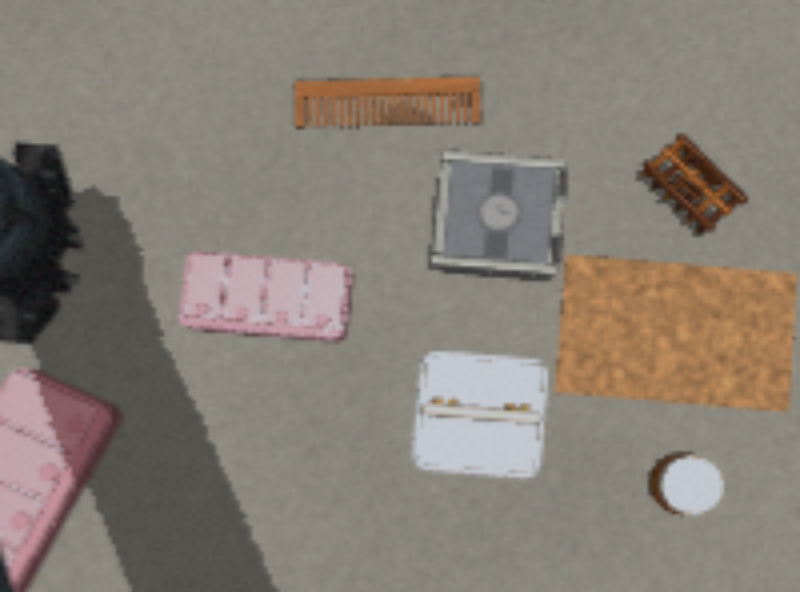

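View pics/wrist4.png

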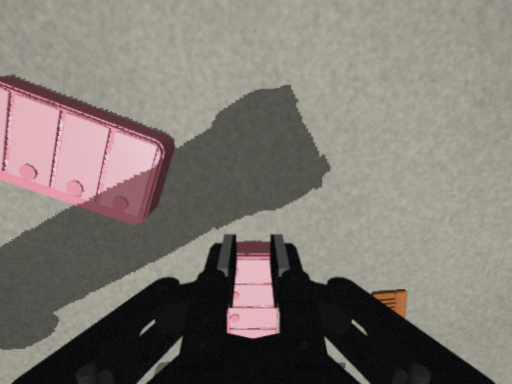

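The organiser is straight and within 1 mm of the gap's centre line. The fingers line up with its tail, so I'll descend behind it.

```bash
python3 -m pendant '[[0.02,[0,-0.002,0.03],0],[0.02,[0,-0.002,0.06],0],[0.02,[0,-0.002,0.09],0],[0.02,[0,-0.002,0.108],0],[0.02,[0,-0.002,0.108],0]]'
python3 -c "
from go import *
info();to(-.38,0,.03,np.pi/2)"
```

```text
time_s: 6.2
eef_pos: [0.5383, 0.3269, 0.0271]
tool_rot: [-0.001, 0.73, 0.683, -0.003]
force: [-0.5, -1.0, -0.0]
gripper_width: 0.0202
t 6.2 liner xy -0.4191 -0.0016 z 0.0271 toolY-vs-linerX 1.575 grip 0.0202 F [-0.5 -1.  -0. ] q6 2.08
shift [-0.0391  0.0014 -0.0028] yaw 0.004
```

```bash
python3 -m pendant '[[0.02,[-0.008,0.001,-0.002],0.002],[0.02,[-0.016,0.001,-0.002],0.002],[0.02,[-0.024,0.001,-0.002],0.002],[0.02,[-0.032,0.001,-0.002],0.002],[0.02,[-0.04,0.001,-0.002],0.002]]'
python3 -m pendant '[[0.02,[-0.006,0,0],0],[0.02,[-0.012,0,0],0],[0.02,[-0.018,0,0],0],[0.02,[-0.024,0,0],0],[0.02,[-0.03,0,0],0]]'
python3 -m pendant '[[0.02,[-0.006,0,0],0],[0.02,[-0.012,0,0],0],[0.02,[-0.016,0,0],0],[0.02,[-0.016,0,0],0],[0.02,[-0.016,0,0],0]]'
cat > chk.py <<'E'
from go import *
from fit import *
import sys
k=sys.argv[1];x=float(sys.argv[2])
info()
for n in('scene','top'):
    im=r.capture(n);cv2.imwrite(f'pics/{n}{k}.png',im);c=r.get_calibration(n)
    try:
        l,_=fit([(c,im)],LN,.17,.11,0,.0005,corkmask)if len(sys.argv)<4 else (np.array([.5097,-.0921,-1.6404]) if n=='scene' else np.array([.5116,-.0906,-1.6375]),0)
        o,f=fit([(c,im)],[*l2w(x,0),-1.64],.12,.06,.03,.008,pinkmask)
        print(n,np.round(rel(o,l),4),round(f,1),np.round(l,4))
    except Exception as e: print(n,e)
a=cv2.imread(f'pics/scene{k}.png')[120:300,140:340];b=cv2.imread(f'pics/top{k}.png')[150:280,140:340]
cv2.imwrite(f'pics/z{k}.png',np.hstack([cv2.resize(a,(420,378)),cv2.resize(b,(380,378*130//180*380//380)) if 0 else cv2.resize(b,(380,378))]))
E
python3 chk.py 5 -.26 x
```

```text
time_s: 6.7
eef_pos: [0.5398, 0.2874, 0.033]
tool_rot: [0.0, 0.731, 0.682, 0.001]
force: [-0.9, 0.2, 0.1]
gripper_width: 0.0201
time_s: 7.2
eef_pos: [0.5376, 0.2582, 0.0325]
tool_rot: [-0.0, 0.731, 0.682, 0.0]
force: [0.8, 1.9, 0.9]
gripper_width: 0.0199
time_s: 7.7
eef_pos: [0.5358, 0.2417, 0.032]
tool_rot: [0.0, 0.731, 0.682, -0.001]
force: [0.4, -0.1, 0.6]
gripper_width: 0.0199
t 7.7 liner xy -0.3340 0.0019 z 0.0320 toolY-vs-linerX 1.572 grip 0.0199 F [ 0.4 -0.1  0.6] q6 1.96
scene [-2.609e-01  2.000e-04  3.400e-03] 11.4 [ 0.5097 -0.0921 -1.6404]
top [-0.2612  0.0003 -0.0077] 27.3 [ 0.5116 -0.0906 -1.6375]
```

View pics/z5.png

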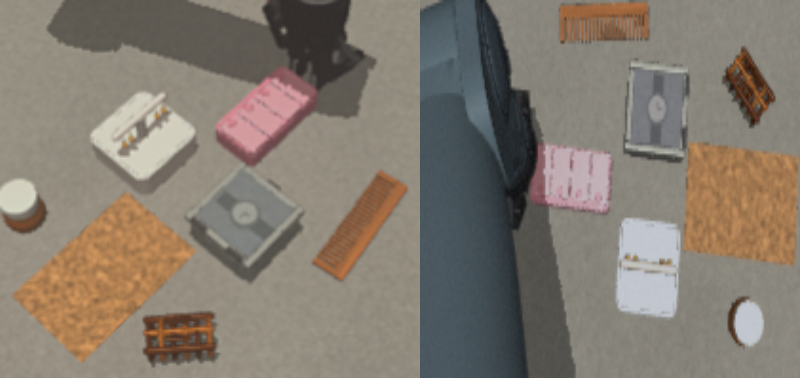

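```bash
python3 -m pendant '[[0.02,[-0.006,0,-0.003],0],[0.02,[-0.012,0,-0.003],0],[0.02,[-0.018,0,-0.003],0],[0.02,[-0.024,0,-0.003],0],[0.02,[-0.03,0,-0.003],0]]'
python3 -m pendant '[[0.02,[-0.006,0,0],0],[0.02,[-0.012,0,0],0],[0.02,[-0.016,0,0],0],[0.02,[-0.02,0,0],0],[0.02,[-0.02,0,0],0]]'
python3 chk.py 6 -.21 x
```

```text
time_s: 8.3
eef_pos: [0.5344, 0.212, 0.0356]
tool_rot: [-0.0, 0.731, 0.682, 0.0]
force: [0.0, 1.3, 0.7]
gripper_width: 0.0199
time_s: 8.8
eef_pos: [0.5326, 0.1916, 0.0352]
tool_rot: [0.0, 0.731, 0.682, -0.0]
force: [-0.1, 0.2, -0.7]
gripper_width: 0.0202
t 8.8 liner xy -0.2837 0.0022 z 0.0352 toolY-vs-linerX 1.571 grip 0.0202 F [-0.1  0.2 -0.7] q6 1.87
scene [-0.2106  0.0003 -0.0101] 117.8 [ 0.5097 -0.0921 -1.6404]
top [-0.2104  0.0005  0.0039] 147.4 [ 0.5116 -0.0906 -1.6375]
```

View pics/z6.png

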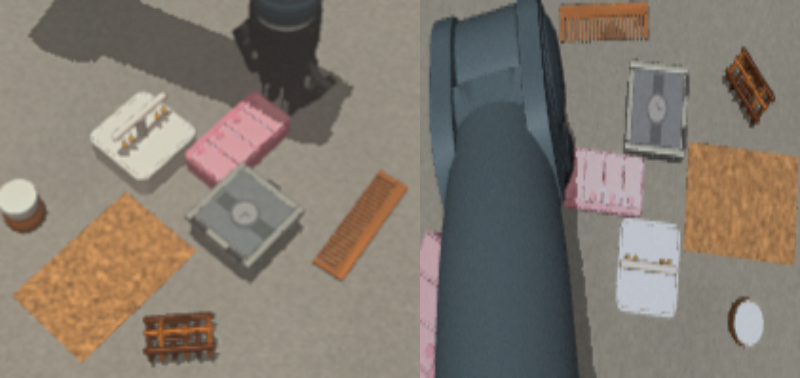

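The nose is in the gap and the organiser is still centred and straight, so I'll keep pushing.

```bash
python3 -m pendant '[[0.02,[-0.006,0,-0.002],0],[0.02,[-0.012,0,-0.002],0],[0.02,[-0.018,0,-0.002],0],[0.02,[-0.024,0,-0.002],0],[0.02,[-0.03,0,-0.002],0]]'
python3 -m pendant '[[0.02,[-0.006,0,0],0],[0.02,[-0.012,0,0],0],[0.02,[-0.018,0,0],0],[0.02,[-0.024,0,0],0],[0.02,[-0.03,0,0],0]]'
python3 -m pendant '[[0.02,[-0.003,0,0],0],[0.02,[-0.006,0,0],0],[0.02,[-0.009,0,0],0],[0.02,[-0.009,0,0],0]]'
python3 chk.py 7 -.145 x
```

```text
time_s: 9.4
eef_pos: [0.5307, 0.1619, 0.0373]
tool_rot: [-0.0, 0.731, 0.682, 0.0]
force: [0.0, 0.1, -0.2]
gripper_width: 0.0202
time_s: 9.9
eef_pos: [0.5286, 0.1321, 0.0373]
tool_rot: [-0.0, 0.731, 0.682, 0.0]
force: [-0.1, 1.4, -0.1]
gripper_width: 0.0202
time_s: 10.3
eef_pos: [0.528, 0.1231, 0.0373]
tool_rot: [0.0, 0.731, 0.682, -0.0]
force: [0.2, 0.6, -0.3]
gripper_width: 0.0197
t 10.3 liner xy -0.2151 0.0024 z 0.0373 toolY-vs-linerX 1.572 grip 0.0197 F [ 0.2  0.6 -0.3] q6 1.75
scene [-0.0682  0.0031  0.0911] 1084.6 [ 0.5097 -0.0921 -1.6404]
top [-4.760e-02  6.000e-04  7.958e-01] 470.5 [ 0.5116 -0.0906 -1.6375]
```

View pics/z7.png

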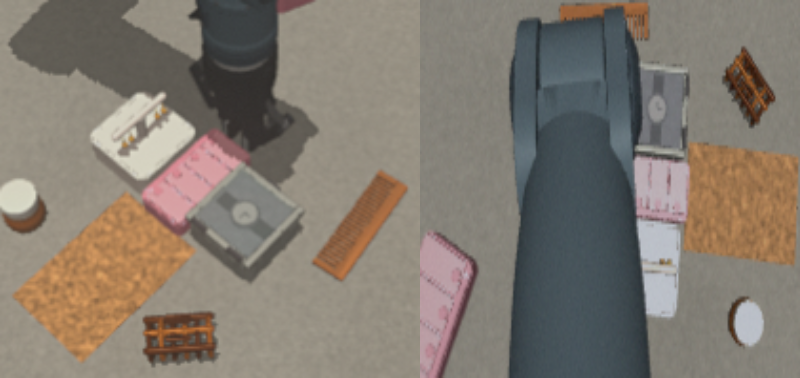

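```bash
python3 -m pendant '[[0.014,[-0.005,-0.0005,0],0],[0.014,[-0.01,-0.001,0],0],[0.014,[-0.015,-0.0015,0],0],[0.014,[-0.02,-0.002,0],0],[0.014,[-0.025,-0.002,0],0]]'
python3 -m pendant '[[0.014,[-0.005,0,0],0],[0.014,[-0.01,0,0],0],[0.014,[-0.015,0,0],0],[0.014,[-0.02,0,0],0],[0.014,[-0.02,0,0],0]]'
python3 chk.py 8 -.1 x
```

```text
time_s: 10.9
eef_pos: [0.5242, 0.0983, 0.0373]
tool_rot: [-0.0, 0.731, 0.682, 0.0]
force: [-1.0, 1.3, -0.5]
gripper_width: 0.014
time_s: 11.4
eef_pos: [0.5229, 0.0779, 0.0373]
tool_rot: [0.0, 0.731, 0.682, -0.0]
force: [-0.3, -0.5, -0.2]
gripper_width: 0.014
t 11.4 liner xy -0.1697 0.0005 z 0.0373 toolY-vs-linerX 1.571 grip 0.0140 F [-0.3 -0.5 -0.2] q6 1.67
scene [-0.0338  0.0031 -0.0564] 1295.4 [ 0.5097 -0.0921 -1.6404]
top [-0.014  -0.0079  0.7218] 585.7 [ 0.5116 -0.0906 -1.6375]
```

View pics/z8.png

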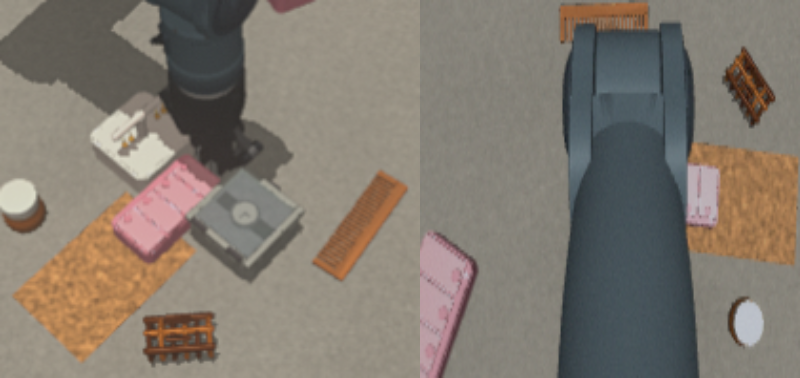

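```bash
python3 -m pendant '[[0.014,[-0.006,0,0],0],[0.014,[-0.012,0,0],0],[0.014,[-0.018,0,0],0],[0.014,[-0.024,0,0],0],[0.014,[-0.03,0,0],0]]'
python3 -m pendant '[[0.014,[-0.006,0,0],0],[0.014,[-0.012,0,0],0],[0.014,[-0.018,0,0],0],[0.014,[-0.024,0,0],0],[0.014,[-0.03,0,0],0]]'
python3 -m pendant '[[0.014,[-0.006,0,0],0],[0.014,[-0.012,0,0],0],[0.014,[-0.018,0,0],0],[0.014,[-0.018,0,0],0]]'
python3 -c "
from go import *
info()
im=r.capture('scene');cv2.imwrite('pics/s9.png',cv2.resize(im[120:300,140:340],None,fx=3.3,fy=3.3))"
```

```text
time_s: 12.0
eef_pos: [0.5208, 0.0483, 0.0373]
tool_rot: [-0.0, 0.731, 0.682, 0.0]
force: [0.5, 1.6, 0.3]
gripper_width: 0.0142
time_s: 12.5
eef_pos: [0.5187, 0.0185, 0.0373]
tool_rot: [-0.0, 0.731, 0.682, 0.0]
force: [-0.1, 0.4, -0.7]
gripper_width: 0.014
time_s: 12.9
eef_pos: [0.5175, 0.0, 0.0373]
tool_rot: [0.0, 0.731, 0.682, -0.0]
force: [-0.3, 0.3, -0.1]
gripper_width: 0.0139
t 12.9 liner xy -0.0916 0.0006 z 0.0373 toolY-vs-linerX 1.571 grip 0.0139 F [-0.3  0.3 -0.1] q6 1.52
```

View pics/s9.png

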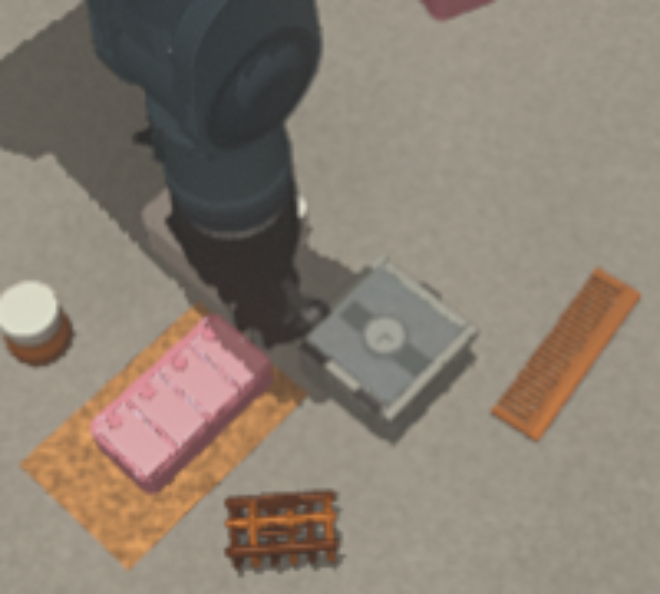

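```bash
python3 -m pendant '[[0.014,[-0.005,0,0],0],[0.014,[-0.01,0,0],0],[0.014,[-0.015,0,0],0],[0.014,[-0.017,0,0],0],[0.014,[-0.017,0,0],0]]'
python3 -m pendant '[[0.014,[0.004,0,0],0],[0.014,[0.01,0,-0.002],0],[0.014,[0.016,0,-0.03],0],[0.014,[0.016,0,-0.07],0],[0.014,[0.016,0,-0.11],0]]'
python3 -m pendant '[[0.014,[0.04,0,-0.02],0],[0.014,[0.08,0,-0.04],0],[0.014,[0.12,0,-0.06],0],[0.014,[0.16,0,-0.06],0],[0.014,[0.2,0,-0.06],0]]'
python3 -m pendant '[[0.014,[0.04,0,0],0],[0.014,[0.08,0,0],0],[0.014,[0.1,0,0],0],[0.014,[0.1,0,0],0],[0.014,[0.1,0,0],0]]'
python3 chk.py 10 0 x
```

```text
time_s: 13.45
eef_pos: [0.5164, -0.0165, 0.0373]
tool_rot: [0.0, 0.731, 0.682, -0.0]
force: [0.1, -0.4, 0.9]
gripper_width: 0.0142
time_s: 13.95
eef_pos: [0.5166, 0.0009, 0.1481]
tool_rot: [-0.001, 0.731, 0.683, -0.001]
force: [0.8, -0.3, 1.3]
gripper_width: 0.0139
time_s: 14.45
eef_pos: [0.5316, 0.2019, 0.2086]
tool_rot: [0.001, 0.731, 0.683, 0.001]
force: [1.7, -0.0, 0.6]
gripper_width: 0.014
time_s: 14.95
eef_pos: [0.5377, 0.2997, 0.2071]
tool_rot: [0.0, 0.731, 0.683, -0.0]
force: [0.1, -0.7, 0.0]
gripper_width: 0.0143
t 14.9 liner xy -0.3920 -0.0003 z 0.2071 toolY-vs-linerX 1.573 grip 0.0143 F [ 0.1 -0.7  0. ] q6 2.04
scene [0.0226 0.0215 0.0198] 1568.9 [ 0.5097 -0.0921 -1.6404]
top [ 0.0178 -0.0242  0.051 ] 1126.9 [ 0.5116 -0.0906 -1.6375]
```

View pics/z10.png

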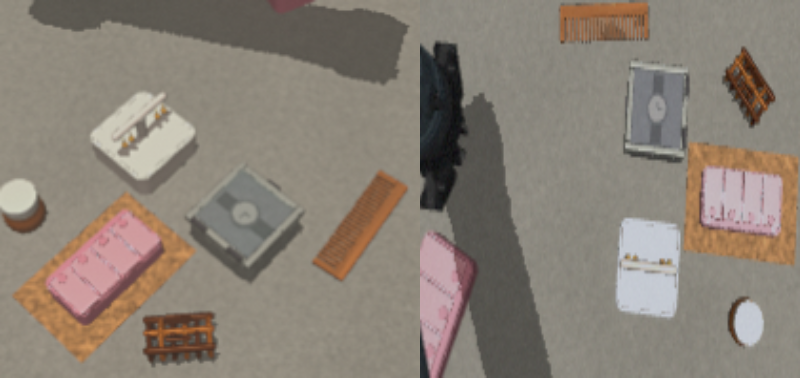

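The organiser is on the liner. The fit failed because the pink mask also picks up the cork, so I'll measure again with a mask that excludes it.

Run:
```python
from go import *
from fit import *
def pm(im):
    lab=cv2.cvtColor(im,cv2.COLOR_BGR2LAB).astype(float)
    return np.clip((lab[...,1]-131)/8,0,1)*np.clip((146-lab[...,2])/6,0,1)
for n,l in(('scene',[.5097,-.0921,-1.6404]),('top',[.5116,-.0906,-1.6375])):
    im=cv2.imread(f'pics/{n}10.png')
    o,f=fit([(r.get_calibration(n),im)],[l[0],l[1],-1.64],.12,.06,.03,.008,pm)
    print(n,np.round(rel(o,np.array(l)),4),f)
d=cv2.absdiff(cv2.imread('pics/top10.png'),cv2.imread('pics/top0.png')).max(2)
for nm,(u,v) in dict(comb=(237,158),claw=(313,180),jar=(313,261)).items():
    print(nm,(d[v-16:v+16,u-28:u+28]>40).sum())
```

```text
scene [-0.0024  0.0016 -0.0095] 59.24628988850442
top [-0.0039  0.0002  0.0051] 163.4196720011534
comb 0
claw 0
jar 0
```

```bash
python3 -c "
from cell import r
print(r.sign_off())"
```

```text
the job is handed in; nothing more can be done
None
```

The organiser lies wholly on the cork liner, straight with it, and I've handed the job in after about 15 s of the 58 s allowed. Signing off gives no verdict, so these are my own checks.

**How it was done:** I pushed it sideways with the two open fingertips against its long side. That brought it onto the gap's centre line, within about 1 mm and 0.005 rad. I then pushed its tail straight through the gap, without gripping it, until it was on the liner, and lifted the arm clear.

**Last checks:**

| Check | Result |
|---|---|
| Organiser centre, along the liner | 2 to 4 mm short of the liner's centre |
| Organiser centre, across the liner | under 2 mm off the centre line |
| Angle to the liner | under 0.01 rad |
| Comb, hair claw and cream jar | no change against the first top picture |
| Force on the tool, at the readings | about 2 N at most |

**Checks that failed or were rough:**
- **In the gap:** my position fits failed while the organiser was inside it, because the arm hid part of it and the mask also caught the cork. I relied on the fit just before (under 1 mm off centre), the low forces and the pictures.
- **First fit on the liner:** it failed for the same mask reason, so I redid it with the cork excluded. The redone fits are looser than the earlier ones, but the two cameras agree within about 2 mm and 0.015 rad.

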